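Unlock the parts cabinet and open the drawer that comes free

TASK

Unlock the two-drawer parts cabinet by turning the red handle on its top a quarter turn anticlockwise, from the red marks to the green ones. Then pull the one drawer that has come free all the way out to its stop: a hidden interlock still holds the other one, and nothing shows which, so try them with a gentle pull and do not force a drawer that is held. Leave the held drawer shut, let go, and do not disturb the loose things lying about.

Things in the scene. Friction and masses are not known exactly. Their poses are not given: they have to be found in the camera images.
- cabinet: grey bench cabinet, fixed, 200 deep x 270 wide x 100 high mm, two blue drawer fronts side by side. Origin at bench level below the axis of the red handle; -x points the way the drawers open, +y to the left drawer, z up. Shut drawer fronts lie at x = -78 mm, the back at +130, the sides at y = +-135, the flat top at z = 100
- lock (a joint): angle of the red rotary handle, rad: 0 = locked (bar along cabinet y, at the red marks; both drawers bolted), 1.57 = unlocked (bar along cabinet x, at the green marks); anticlockwise from above is positive. A spring snaps it to the nearer end, over the centre at 0.79; about 0.15 N m to turn
- lock_grip (a point): middle of the red bar grip on the axis of the rotary handle, 128 mm above the bench; the bar is 58 long, 14 thick, 24 high mm (z = 116 to 140 mm above the bench), on a 26 mm round hub. The point's y axis lies along the bar
- drawer_left (a joint): travel of the left drawer (cabinet's +y side), m: 0 = shut, 0.10 = fully open at its stop. A free drawer slides against 2 to 3 N of friction and stays where it is left; a held one gives only about 3 mm and then stops dead
- drawer_right (a joint): travel of the right drawer (cabinet's -y side), m: as for the left one
- handle_left (a point): middle of the left drawer's aluminium bar handle, 78 mm above the bench, 42 mm before the drawer front (37 mm free behind the bar). Bar along cabinet y, 78 long, 10 thick, 12 high mm, on two 10 mm posts 68 mm apart. Axes as the cabinet's; at cabinet x = -120, y = +67.5 mm when shut
- handle_right (a point): the same on the right drawer; at cabinet x = -120 mm, y = -67.5 mm when shut
- tweezers: green tweezers, 16x118x9 mm, lying loose across the cabinet top near its back edge; origin under their middle. Not to be disturbed
- amber_tape: roll of amber tape, 67 mm across, 12 high, loose on the bench to the right; origin under its middle. Not to be disturbed
- screwdriver: red screwdriver, 136 long, 15 thick, loose on the bench to the right; origin under its middle. Not to be disturbed
- blue_cap: blue round cap, 48 mm across, 15 high, loose on the bench to the right; origin under its middle. Not to be disturbed
- microscope: white boom microscope, fixed furniture to the right of the cabinet, to be kept clear of on the way. Origin at bench level below its boom. Its head hangs about 60 to 270 mm to the left (+y) of the origin, 150 to 400 mm above the bench; its two eyepieces reach 220 mm towards the robot (-x), 330 to 400 mm up

How it is judged (in metres and radians):
On the way, in this order (a step that is already met when the one before it is completed fails the run):
1. the red handle is turned to the unlocked position with both drawers still shut (value of joint lock above 1.35 rad and value of joint each of drawer_left, drawer_right below 0.01 m), for 0.2 s.
2. one drawer is pulled out to its stop (value of joint any of drawer_left, drawer_right above 0.092 m), for 0.2 s.
At the end, for the whole second after the job is handed in: The red handle stands unlocked (above 1.35 rad), the free drawer is out to its stop (more than 92 of 100 mm), the other drawer is shut (less than 10 mm out) (value of joint lock above 1.35 rad and ((value of joint drawer_left above 0.092 m and value of joint drawer_right below 0.01 m) or (value of joint drawer_right above 0.092 m and value of joint drawer_left below 0.01 m))); the robot touches nothing.
It fails at once if a drawer held by the interlock is pulled with more than 40 N (contact force between tumbler and drawer_left above 40 N or contact force between tumbler and drawer_right above 40 N).
It fails at once if a loose thing (tweezers, tape, cap or screwdriver) is moved more than 30 mm (distance of any of tweezers, amber_tape, blue_cap, screwdriver from where it was at the start of the episode above 0.03 m).
It also fails if it takes over 64 s, if anything falls off the work surface, if the arm or the gripper's body presses on something with over 40 N, if the wrist force passes 120 N, or if a joint passes its speed limit or range.

ROBOT

A 6-joint arm with a two-finger parallel gripper is mounted at the origin on a cart in front of the work surface, level with it; the furniture and walls round the work are solid. World frame = base frame: x ahead of the robot, y to its left, z up, the work surface at z = 0. Lengths are in m, angles in degrees, forces in N, time in s.
With the tool pointing down it reaches from about 0.425 to 0.95 m from the base axis. Payload 14.7 kg.
Tool frame: the origin (TCP) lies between the finger pads; the fingertips stand 22 mm ahead of it and the grasp point (between the pads) lies 3 mm ahead of it; z points along the fingers, y is the line along which they close (so a half turn about z gives the same grasp; the last joint's range is limited). The gripper opens to 85 mm and grips with 20 to 120 N. Pads are 22 mm wide; open, the fingers measure 114 mm over their backs; the gripper's body (76 mm by 85 mm) begins 54 mm behind the grasp point. The pads swing forward as they close: fully open they stand 13 mm farther back than shut.
Start: joints at [-70.737, 27.513, 91.461, -0, 61.026, -2.67], TCP at [0.243, -0.603, 0.253] pointing down, gripper open.
Joint ranges: [-157.49, 157.49], [-46.99, 117.5], [13.45, 153.17], [-89.5, 269.5], [5.16, 153.95], [-167.48, 167.48]. Speed limits (degrees/s): [108.29, 108.29, 136.94, 172.46, 172.46, 172.46].

INTERFACE

Orientations are given as [roll, pitch, yaw] about the fixed x, y, z axes, in that order (R = Rz(yaw) Ry(pitch) Rx(roll)).
In Python, from rig import ctrl gives the robot as it stands. Calls block until the motion is done:
- ctrl.reach(position, orientation): joint-space move of the TCP to a pose.
- ctrl.movel(position, rotation=None, feed=0.15): straight line of the TCP; rotation=None keeps the orientation; feed is the mean speed in m/s.
- ctrl.movej(angles): joint-space move.
- ctrl.gripper_open() and ctrl.grab(squeeze=None): open the fingers fully, or close them until they stop; squeeze is the grip in N (None keeps the last).
- ctrl.pause(seconds).
- ctrl.ik(position, orientation): joint angles nearest the present ones, or None.
- ctrl.state(): the state.
- ctrl.get_image(name): name is "scene" or "top"; returns a dict with "image" (384x512x3 uint8, red, green, blue), "fx", "fy", "cx", "cy" (pixels), "k1" (the pictures are not rectified: a ray, as slopes to the right and down, at radius r is drawn at 1 + k1 r^2 times it, then the intrinsics apply), "rvec" (rotation vector, rad) and "tvec" (3), from world to camera coordinates, as OpenCV has them. Camera axes: x right, y down, z forward; pixel columns grow to the right and rows downward; lengths in m; the calibration is good to about 2 mm. A picture is of the moment at which its call begins. There is no depth.
A pose or a line that the arm cannot do raises ctrl.Unreachable and nothing moves.
- ctrl.sign_off(): hands the job in; it is judged then, once.
The state is a dict: "time_s": time; "joint_positions": joint angles; "qvel": joint speeds; "tau": joint torques, N m; "tcp_pos": TCP position; "tool_rot": TCP orientation; "contact_force": force on the tool from outside, world axes, zero at the start; "ft_torque": the same for the moment, N m; "grip_width": opening from 0.0 (shut) to 1.0 (fully open); "finger_force": force on a finger pad.
Only numpy, scipy, OpenCV 4.12 (cv2) and the standard library are available. Lean on these libraries where they do the work, as an engineer would, in place of code of your own. Each camera call takes 0.05 s, during which the arm holds its last target. There are 200 camera calls.

## Working session

There is one attempt and no reset: what is moved stays moved. The work goes in short steps, each a Python script; the robot and the scene stay as the last script left them, time stands still between calls to the robot, and variables do not carry over. Pictures are saved under pics/ and viewed, at most 10 in all, crops included, and the job is handed in when it is done.

```bash
ls; mkdir -p pics; python3 - <<'E'
from rig import ctrl
import cv2,numpy as np
for n in("scene","top"):
    d=ctrl.get_image(n); cv2.imwrite(f"pics/{n}0.png",d["image"][:,:,::-1])
    print(n,{k:np.round(d[k],4).tolist() for k in d if k!="image"})
print(ctrl.state())
E
```

```text
pics
scene {'fx': 410.6733, 'fy': 410.6733, 'cx': 254.4361, 'cy': 196.059, 'k1': -0.1065, 'rvec': [0.9194, -2.1949, 1.381], 'tvec': [0.4204, 0.2556, 0.9154]}
top {'fx': 422.9387, 'fy': 422.9387, 'cx': 256.3008, 'cy': 193.7436, 'k1': -0.0436, 'rvec': [2.1374, -2.1071, 0.2104], 'tvec': [0.0545, 0.5631, 1.0297]}
{'time_s': 0.1, 'joint_positions': array([-7.07381392e+01,  2.75448149e+01,  9.14880874e+01,  6.23883980e-04,
        6.10256020e+01, -2.67082126e+00]), 'qvel': array([-0.02107383, -0.08084788, -0.04238257, -0.09258008, -0.02559395,
        0.0187585 ]), 'tau': array([ 1.79783725e-03, -9.52254009e+01, -4.31040466e+01, -8.45987847e-05,
        5.23634342e-03, -6.15885668e-06]), 'tcp_pos': array([ 0.2426947 , -0.60264898,  0.2527663 ]), 'tool_rot': array([-1.79941585e+02, -3.27105907e-03,  2.19323779e+01]), 'contact_force': array([-0.01606559,  0.0076524 , -0.39806352]), 'ft_torque': array([-0.02407979, -0.01975291,  0.07315294]), 'finger_force': 0.0, 'grip_width': 0.9988138566030026}
```

View pics/scene0.png

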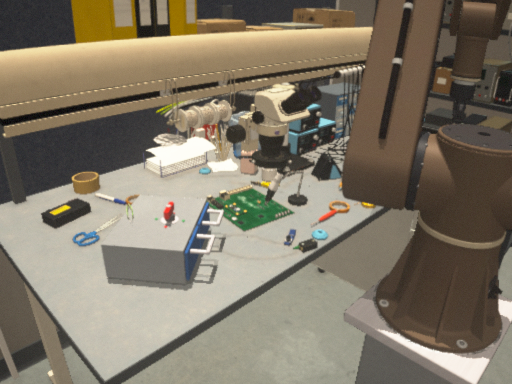

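View pics/top0.png

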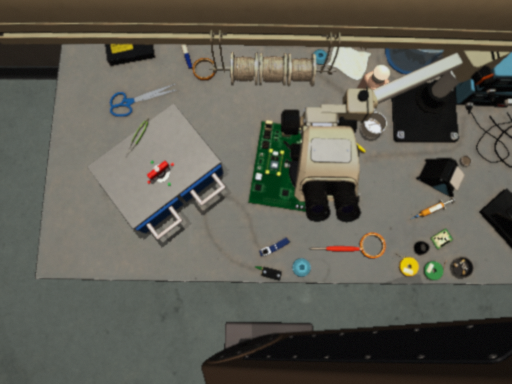

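The scene view shows the cabinet at left-front with the red handle at (168,212). In the top view, the red bar is at about (159,172), the left drawer handle at about (210,197) or (167,226), and the tweezers at (139,133). The microscope is at about (330,170).

```bash
cat > h.py <<'E'
from rig import ctrl
import cv2,numpy as np
def ray(d,uv,z):
    K=np.array([[d["fx"],0,d["cx"]],[0,d["fy"],d["cy"]],[0,0,1]])
    n=cv2.undistortPoints(np.float64(uv).reshape(-1,1,2),K,np.array([d["k1"],0,0,0.]))[:,0]
    R=cv2.Rodrigues(np.float64(d["rvec"]))[0];t=np.float64(d["tvec"]).ravel()
    c=-R.T@t; v=np.c_[n,np.ones(len(n))]@R
    return c+v*((z-c[2])/v[:,2])[:,None]
def redmask(im,box):
    x0,y0,x1,y1=box
    i=im.astype(int);m=(i[:,:,0]>110)&(i[:,:,1]<70)&(i[:,:,2]<70)
    o=np.zeros(m.shape,np.uint8);o[y0:y1,x0:x1]=m[y0:y1,x0:x1]
    return o
def cnt(m):
    c=cv2.findContours(m,cv2.RETR_EXTERNAL,cv2.CHAIN_APPROX_NONE)[0]
    return max(c,key=cv2.contourArea)
E
python3 - <<'E'
from h import *
d=ctrl.get_image("top");im=d["image"]
m=redmask(im,(80,100,230,240)); c=cnt(m); print("red",cv2.minAreaRect(c),ray(d,[cv2.minAreaRect(c)[0]],.138))
i=im.astype(int); b=((i[:,:,2]-i[:,:,0]>50)).astype(np.uint8); b[:170]=0;b[:,240:]=0;b[245:]=0
r=cv2.minAreaRect(cnt(b)); print("blue",r)
cv2.imwrite("pics/crop.png",cv2.resize(im[95:250,80:240,::-1],None,fx=3.8,fy=3.8,interpolation=cv2.INTER_CUBIC))
E
```

```text
red ((152.00001525878906, 173.50001525878906), (4.949747085571289, 9.192387580871582), 45.0) [[0.59140325 0.31234908 0.138     ]]
blue ((156.58673095703125, 213.6140899658203), (3.4712674617767334, 51.40022277832031), 52.76516342163086)
```

View pics/crop.png

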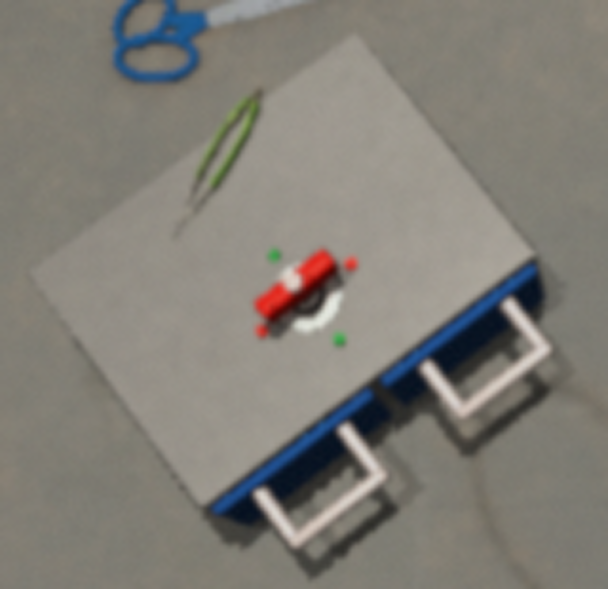

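The crop shows the top corners, in crop pixels, at (352,35), (30,270), (210,508) and (535,258). The bar centre is at (295,284), the red marks at (262,330) and (350,265), and the green marks at (274,256) and (339,339). The left handle bar runs (296,540)–(380,473) and the right one (463,410)–(548,348).

```bash
python3 - <<'E'
from h import *
d=ctrl.get_image("top")
P=lambda a,z: ray(d,np.float64(a)/3.8+[80,95],z)[:,:2]
c=P([(352,35),(30,270),(210,508),(535,258)],.1)
mk=P([(262,330),(350,265),(274,256),(339,339)],.1)
bar=P([(295,284)],.14); ends=P([(258,305),(335,260)],.14)
hl=P([(296,540),(380,473)],.084); hr=P([(463,410),(548,348)],.084)
print("corners",c.round(4).tolist(),"len",[np.linalg.norm(c[i]-c[i-1]).round(3) for i in range(4)])
print("marks mid",mk[:2].mean(0),mk[2:].mean(0),"bar",bar)
print("hl",hl.mean(0),"hr",hr.mean(0))
ang=lambda v:np.degrees(np.arctan2(v[1],v[0]))
for n,v in dict(front=c[2]-c[3],back=c[1]-c[0],marks=mk[0]-mk[1],bar=ends[0]-ends[1],hl=hl[0]-hl[1],hr=hr[0]-hr[1],hh=hl.mean(0)-hr.mean(0)).items(): print(n,ang(v)-90)
print("sides",ang(c[0]-c[3]),ang(c[1]-c[2]))
E
```

```text
corners [[0.7841, 0.2804], [0.6175, 0.484], [0.4629, 0.3542], [0.6302, 0.1521]] len [np.float64(0.2), np.float64(0.263), np.float64(0.202), np.float64(0.262)]
marks mid [0.60150947 0.30062888] [0.60158278 0.30052814] bar [[0.6003369  0.29893769]]
hl [0.4669394  0.27571763] hr [0.55238405 0.1702075 ]
front 39.617201277990034
back 39.29895815264882
marks 38.891161007420976
bar 32.483967265625324
hl 40.32799960320423
hr 37.82641110089263
hh 39.00138957037379
sides 39.83228632551253 40.0019804453982
```

```bash
python3 - <<'E'
from h import *
d=ctrl.get_image("top")
print("eyepieces", ray(d,[(318,218),(347,218)],.36)[:,:2], "head left/right", ray(d,[(283,120),(300,170),(357,170)],.3)[:,:2], ray(d,[(300,170)],.15))
s=np.array
for p,y in [((.15,-.42,.25),21.9),((.43,.12,.25),129.5),((.42,.2,.25),129.5),((.601,.300,.25),129.5),((.601,.300,.141),129.5),((.601,.300,.141),219.5)]:
    q=ctrl.ik(p,[180,0,y]); print(p,None if q is None else np.round(q,1))
E
```

```text
eyepieces [[ 0.45946076 -0.04869254]
 [ 0.46017595 -0.10141731]] head left/right [[ 0.66864674  0.01087317]
 [ 0.5638023  -0.02316954]
 [ 0.56563862 -0.13747343]] [[ 0.60218123 -0.0395558   0.15      ]]
(0.15, -0.42, 0.25) [-74.2  11.4 117.2  -0.   51.4  -6.1]
(0.43, 0.12, 0.25) [ 11.7  11.4 117.2   0.   51.4 -27.8]
(0.42, 0.2, 0.25) [ 21.7  13.  115.1  -0.   52.  -17.8]
(0.601, 0.3, 0.25) [ 23.9  29.4  88.6   0.   62.  -15.6]
(0.601, 0.3, 0.141) [ 23.9  35.9  93.9  -0.   50.1 -15.6]
(0.601, 0.3, 0.141) [  23.9   35.9   93.9    0.    50.1 -105.6]
```

```bash
python3 - <<'E'
from h import *
ctrl.movej([-70.7,-30,117,0,93,-2.7]); print(ctrl.state()["tcp_pos"])
ctrl.movej([23.9,-30,117,0,93,-15.6]); 
ctrl.reach([.601,.300,.23],[180,0,129.5])
s=ctrl.state(); print(s["time_s"],s["tcp_pos"],s["contact_force"])
for n in("scene","top"):
    d=ctrl.get_image(n); 
    if n=="scene": cv2.imwrite("pics/s1.png",cv2.resize(d["image"][130:330,60:320,::-1],None,fx=3,fy=3))
E
```

```text
[ 0.07751286 -0.12970817  0.47562787]
6.6417 [0.60098104 0.30001168 0.23119027] [ 0.4813948   0.39582663 -0.0683314 ]
```

View pics/s1.png

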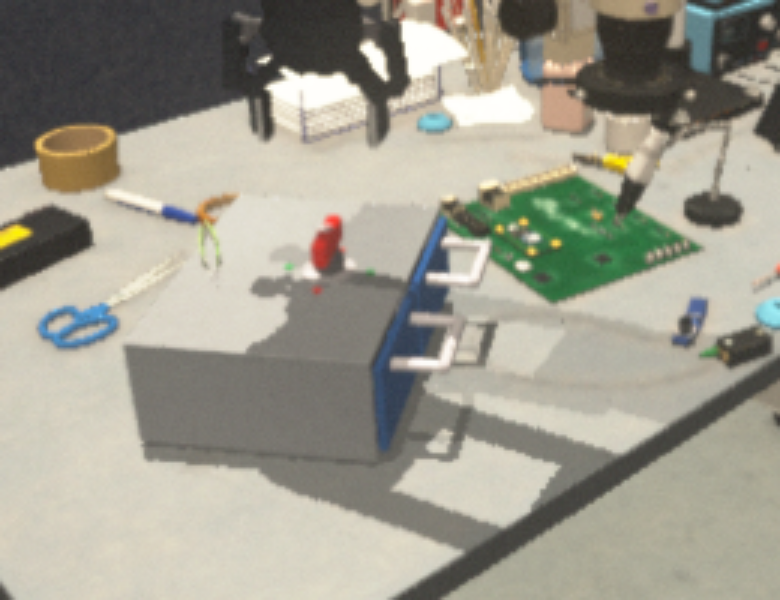

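The open gripper hangs centred over the red bar: its fingers are at x≈260 and 378 in the crop, and the bar is at (328,245). Next I descend and turn it.

```bash
python3 - <<'E'
from h import *
p=[.601,.300,.141]
ctrl.movel(p,feed=.08); s=ctrl.state(); print(s["contact_force"])
ctrl.grab(25); s=ctrl.state(); print(s["grip_width"],s["contact_force"])
for y in (150,175,200,219.5):
    ctrl.movel(p,[180,0,y],feed=.08); s=ctrl.state(); print(y,s["time_s"],s["tool_rot"][2],s["contact_force"],s["ft_torque"][2])
ctrl.pause(.2);ctrl.gripper_open()
ctrl.movel([.601,.300,.2],feed=.15); ctrl.grab(40)
s=ctrl.state(); print(s["time_s"],s["grip_width"],s["joint_positions"])
c,sn=np.cos(np.radians(39.5)),np.sin(np.radians(39.5))
for y in(.0675,-.0675):
  for dx in(0,.1):
    x=-.0965-dx; print(ctrl.ik([.601+c*x-sn*y,.3+sn*x+c*y,.08],[180,0,219.5]))
ctrl.reach([.601+c*-.0965-sn*.0675,.3+sn*-.0965+c*.0675,.14],[180,0,219.5])
print(ctrl.state()["time_s"])
for n in("scene","top"):
    d=ctrl.get_image(n); cv2.imwrite(f"pics/{n}2.png",cv2.resize(d["image"][130:330,60:320,::-1] if n=="scene" else d["image"][95:275,80:280,::-1],None,fx=3,fy=3))
E
```

```text
[-0.66412113 -0.42761309  0.57841521]
0.1557112772561997 [ 7.7570794   7.96319171 -3.10737559]
150 9.1667 149.97877720932095 [ 6.80829739  4.74803417 -1.27729388] -0.644661925840209
175 9.75 175.0159951768708 [1.46082249 0.11149858 3.87389232] 0.02383490090351833
200 10.3333 -159.97751963841304 [ 2.12468175 -7.82142656 10.36059497] 0.07616125200898487
219.5 10.825 -140.48757869321136 [  5.27367055 -12.54667219   7.98546011] -0.12824216907327338
13.025 0.001559247595619343 [ 2.39427992e+01  3.22029216e+01  9.13404733e+01  1.74678703e-03
  5.64553779e+01 -1.05557848e+02]
[  27.93266125   34.03380715  110.83934724    0.           35.12684561
 -101.56733875]
[ 2.54624763e+01  2.89834299e+01  1.23673958e+02 -2.54444375e-14
  2.73426120e+01 -1.04037524e+02]
[  15.23814129   35.98063637  106.09437673    0.           37.9249869
 -114.26185871]
[ 1.05962671e+01  3.10456188e+01  1.18314882e+02 -2.54444375e-14
  3.06394989e+01 -1.18903733e+02]
13.6167
```

View pics/scene2.png

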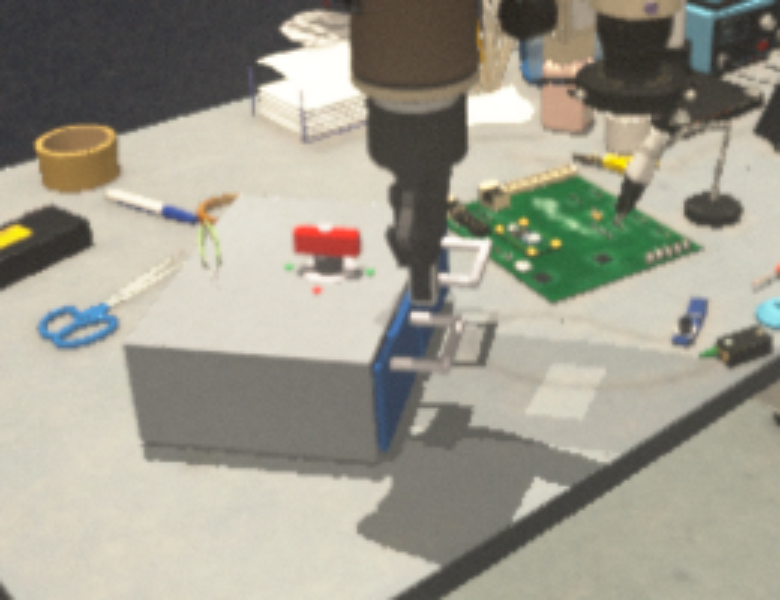

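View pics/top2.png

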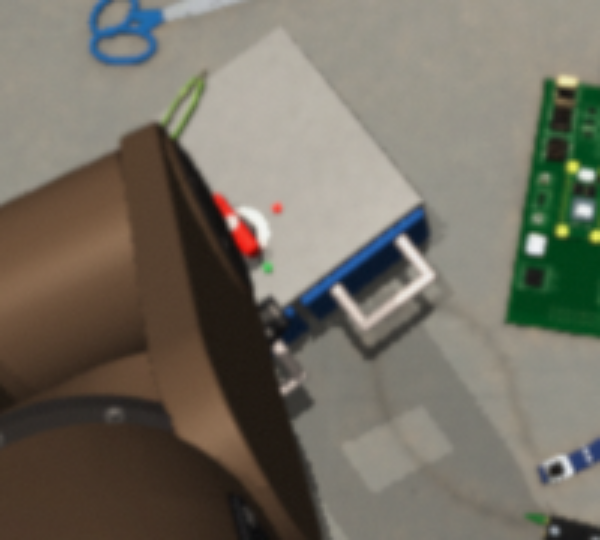

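The bar now points at the green marks, at (325,240) in the scene crop. The closed fingertips, at (425,300), hang over the gap behind the left handle. I lower them and try a gentle pull.

```bash
cat >> h.py <<'E'
C,S=np.cos(np.radians(39.5)),np.sin(np.radians(39.5))
def cab(x,y,z): return [.601+C*x-S*y,.3+S*x+C*y,z]
def fx():
    f=ctrl.state()["contact_force"]; return -(C*f[0]+S*f[1])   # push towards the robot
def go(x,y,z,feed=.1): ctrl.movel(cab(x,y,z),[180,0,219.5],feed=feed)
def pull(y):
    """gentle trial, then full pull; returns travel reached"""
    go(-.0965,y,.11); go(-.0965,y,.08,.05); print("down",ctrl.state()["contact_force"])
    ctrl.pause(.2); f0=fx(); x=-.0965
    while x>-.130:
        x-=.002; go(x,y,.08,.03); f=fx()-f0; print(round(x,4),round(f,1),end="; ")
        if abs(f)>12: print("held"); go(-.0965,y,.08,.05); return False
    while x>-.2065:
        x-=.004 if x>-.196 else .0015; go(x,y,.08,.05); f=fx()-f0
        if abs(f)>14: break
    print("end",x,f); return x
E
python3 - <<'E'
from h import *
print(pull(.0675)); print(ctrl.state()["time_s"])
E
```

```text
down [ 0.79832653 -0.11507788  0.50449618]
-0.0985 -0.1; -0.1005 0.3; -0.1025 0.4; -0.1045 -2.0; -0.1065 -10.1; -0.1085 -18.9; held
False
17.0083
```

```bash
python3 - <<'E'
from h import *
go(-.0965,.0675,.15,.12)
go(-.0965,-.0675,.15,.15)
print(pull(-.0675)); print(ctrl.state()["time_s"])
E
```

```text
down [ 0.17548733  0.56396903 -0.1415177 ]
-0.0985 -1.2; -0.1005 -0.7; -0.1025 -0.4; -0.1045 -1.3; -0.1065 -1.6; -0.1085 -1.1; -0.1105 -0.5; -0.1125 -1.2; -0.1145 -1.0; -0.1165 -1.2; -0.1185 -0.9; -0.1205 0.2; -0.1225 -1.1; -0.1245 0.0; -0.1265 -0.7; -0.1285 -0.7; -0.1305 -1.0; end -0.2045000000000001 -18.82177007745446
-0.2045000000000001
29.7917
```

```bash
python3 - <<'E'
from h import *
go(-.1985,-.0675,.08,.03); go(-.1985,-.0675,.25,.12)
q=ctrl.state()["joint_positions"]; ctrl.movej([60,-20,117,0,83,q[5]])
s=ctrl.state();print(s["time_s"],s["contact_force"])
d=ctrl.get_image("top"); cv2.imwrite("pics/t3.png",cv2.resize(d["image"][95:275,80:280,::-1],None,fx=3,fy=3))
d=ctrl.get_image("scene"); cv2.imwrite("pics/s3.png",cv2.resize(d["image"][130:330,60:320,::-1],None,fx=3,fy=3))
E
```

```text
33.375 [ 0.83489854  0.05882258 -0.15883875]
```

View pics/t3.png

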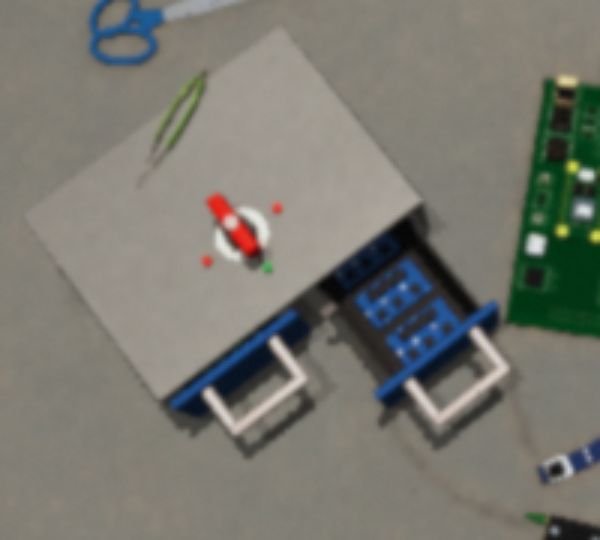

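View pics/s3.png

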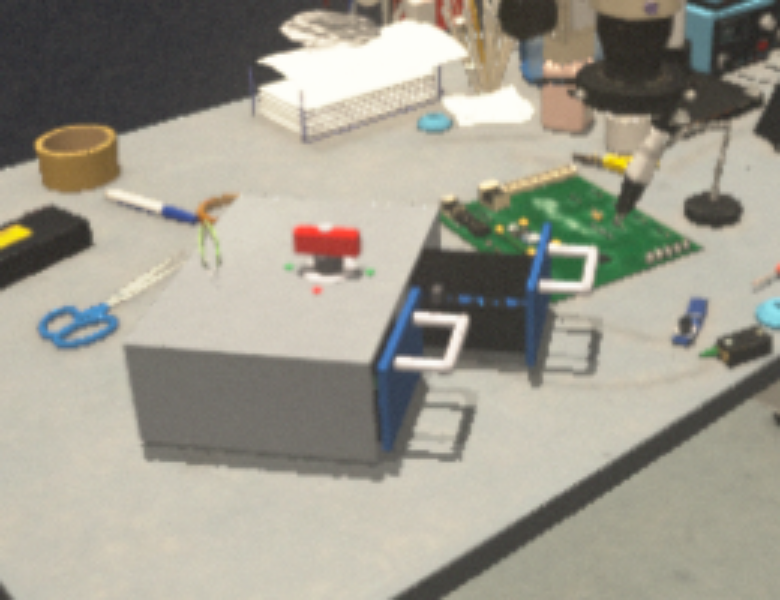

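The right drawer is out, with its bar at (437,422)–(508,367) in the top crop. The left one is shut or nearly so, with its bar at (236,430)–(305,380). I check both travels by ray.

```bash
python3 - <<'E'
from h import *
d=ctrl.get_image("top")
for a in ([(437,422),(508,367)],[(236,430),(305,380)]):
    p=ray(d,np.float64(a)/3+[80,95],.084)[:,:2].mean(0)-[.601,.3]
    print("travel",-.120-(C*p[0]+S*p[1]))
E
```

```text
travel 0.10049154648514907
travel 0.0041500771363967015
```

```bash
python3 -c "
from rig import ctrl
print(ctrl.sign_off())"
```

```text
the job is handed in; nothing more can be done
None
```

The cabinet is unlocked, the right drawer is out to its stop (about 100 mm by camera), and the left one, held by the interlock, is within about 4 mm of shut. The arm is clear, the tweezers look undisturbed, the arm stayed away from the other loose items, and the job was handed in just after 33 s on the clock. No verdict was returned.

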